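# Start the laundry timers in order

## Robot

A 6-joint arm with a two-finger parallel gripper is mounted at the origin on the work surface. World frame = base frame: x ahead of the robot, y to its left, z up, the work surface at z = 0. Lengths are in mm, angles in rad, forces in N, time in s.
With the tool pointing down it reaches from about 350 to 875 mm from the base axis. Payload 4.2 kg.
Tool frame: the origin (TCP) lies on the mounting face of the last link; the fingertips stand 173 mm ahead of it and the grasp point (between the pads) lies 155 mm ahead of it; z points along the fingers, y is the line along which they close (so a half turn about z gives the same grasp; the last joint's range is limited). The gripper opens to 85 mm and grips with 20 to 120 N. Pads are 22 mm wide; open, the fingers measure 114 mm over their backs; the gripper's body (76 mm by 85 mm) begins 54 mm behind the grasp point. The pads swing forward as they close: fully open they stand 13 mm farther back than shut.
Start: joints at [1.427, 0.385, 0.008, 0, -1.194, -0.259], TCP at [244.964, 574.972, 404.712] pointing down, gripper open.
Joint ranges: [-3.14, 3.14], [-1.21, 2.06], [-1.07, 1.41], [-3.16, 2.05], [-2.99, -0.16], [-3.1, 3.1]. Speed limits (rad/s): [2.79, 2.79, 3.14, 3.14, 3.14, 3.14].

## Interface

Orientations are given as a unit quaternion [x, y, z, w].
In Python, from bench import arm gives the robot as it stands. The module is installed in compiled form; this text tells all that it offers.
- The arm moves only by the tool move_arm, never from a script. Its arguments are lists of equal length, an entry for each row: "fingers": the finger opening in mm, from 0 to 85.4; "travel": the shift along the tool's x, y, z in mm, a list of three; "dr": the turn, a rotation vector about the tool's x, y, z in rad, a list of three. A call has 1 to 10 rows; each row is the pose to reach, as a shift and turn from the pose commanded when the call began, along the tool's axes at that moment; what a row does not reach only later rows make up. A row lasts 1/10 s, in which the tool goes at most 50 mm and 8.59 degrees, less where a joint would pass 70% of its speed; a pose out of reach is approached as far as the arm can. A call with a gripper value outside its range is refused whole. The fingers move at their own pace and stop on an object; the grip force is fixed at half the most. Time passes only in rows, so rows that repeat a pose let the fingers close. It gives the time, the measured TCP pose, the force, the opening and the grip force at its end, in the units of the state.
- arm.read_state(): the state, without advancing time (a new reading comes with each control period).
- arm.get_image(name): name is "scene" or "top" or "wrist"; returns the picture (480x640x3 uint8, red, green, blue); there is no depth.
- arm.camera_model(name): a dict with "intrinsics" (3x3 intrinsics, pixels), "k1" (the pictures are not rectified: a ray, as slopes to the right and down, at radius r is drawn at 1 + k1 r^2 times it, then the intrinsics apply), "pose" (4x4, takes a point from camera to world coordinates). Camera axes: x right, y up, looking along -z (the intrinsics and any distortion apply to the point x, -y, -z); pixel columns grow to the right and rows downward; lengths in mm; the calibration is good to about 2 mm. A picture is of the moment at which its call begins: read the wrist's pose just before it. camera_model takes no time and is no camera call; for the wrist camera it gives the pose at the moment of the call.
- arm.job_done(): hands the job in; it is judged then, once.
The state is a dict: "clock": time; "joints": joint angles; "joint_vel": joint speeds; "joint_efforts": joint torques, N m; "position": TCP position; "ee_rot": TCP orientation; "contact_force": force on the tool from outside, world axes, zero at the start; "wrist_torque": the same for the moment, N m; "gripper_width": finger opening in mm; "grasp_force": force on a finger pad.
Only numpy, scipy, OpenCV 4.12 (cv2) and the standard library are available. Lean on these libraries where they do the work, as an engineer would, in place of code of your own. Each camera call takes 0.05 s, during which the arm holds its last target. There are 200 camera calls.

## Task

Start three of the laundry load timers by pressing their coloured caps with the fingertips, first blue, then yellow, then green: push each cap gently down nearly all the way, so that it stays sunk, without ramming it. Leave every timer standing where it is (do not grip, lift or shove it), do not touch the red timer, and leave the other things on the worktop in their places.

Things in the scene. Friction and masses are not known exactly. Their poses are not given: they have to be found in the camera images.
- timer_blue: the blue tap timer: a loose round white plastic puck (74 mm diameter, 34 mm tall, about 0.2 kg, black window on its side) standing on the work surface, with a blue round press cap standing out of its top. Origin: centre of its underside, on the work surface; z up through the cap.
- cap_blue (a joint): how far the blue cap is pressed down, m: 0 = fully up (as at the start), 0.009 = at its bottom stop. It sinks against a steady friction of about 3 N over its whole 9 mm travel, then meets its stop, and stays where it is left: it does not spring back. The soft top of the cap gives a further 1 mm per 2.5 N (up to 6 mm) under the finger and recovers when let go; this give is not counted here.
- blue_top (a point): centre of the flat top of the blue cap (cap 45 mm diameter; flat top 38 mm; soft rubber). 52 mm above the work surface when up, 43 mm when pressed to its stop and let go. Moves down with the cap.
- timer_yellow: the yellow tap timer: a loose round white plastic puck (74 mm diameter, 34 mm tall, about 0.2 kg, black window on its side) standing on the work surface, with a yellow round press cap standing out of its top. Origin: centre of its underside, on the work surface; z up through the cap.
- cap_yellow (a joint): how far the yellow cap is pressed down, m: 0 = fully up (as at the start), 0.009 = at its bottom stop. It sinks against a steady friction of about 3 N over its whole 9 mm travel, then meets its stop, and stays where it is left: it does not spring back. The soft top of the cap gives a further 1 mm per 2.5 N (up to 6 mm) under the finger and recovers when let go; this give is not counted here.
- yellow_top (a point): centre of the flat top of the yellow cap (cap 45 mm diameter; flat top 38 mm; soft rubber). 52 mm above the work surface when up, 43 mm when pressed to its stop and let go. Moves down with the cap.
- timer_green: the green tap timer: a loose round white plastic puck (74 mm diameter, 34 mm tall, about 0.2 kg, black window on its side) standing on the work surface, with a green round press cap standing out of its top. Origin: centre of its underside, on the work surface; z up through the cap.
- cap_green (a joint): how far the green cap is pressed down, m: 0 = fully up (as at the start), 0.009 = at its bottom stop. It sinks against a steady friction of about 3 N over its whole 9 mm travel, then meets its stop, and stays where it is left: it does not spring back. The soft top of the cap gives a further 1 mm per 2.5 N (up to 6 mm) under the finger and recovers when let go; this give is not counted here.
- green_top (a point): centre of the flat top of the green cap (cap 45 mm diameter; flat top 38 mm; soft rubber). 52 mm above the work surface when up, 43 mm when pressed to its stop and let go. Moves down with the cap.
- timer_red: the red tap timer: a loose round white plastic puck (74 mm diameter, 34 mm tall, about 0.2 kg, black window on its side) standing on the work surface, with a red round press cap standing out of its top. Origin: centre of its underside, on the work surface; z up through the cap. It belongs to another load: a bystander, not to be touched.
- cap_red (a joint): how far the red cap is pressed down, m: 0 = fully up (as at the start), 0.009 = at its bottom stop. It sinks against a steady friction of about 3 N over its whole 9 mm travel, then meets its stop, and stays where it is left: it does not spring back. The soft top of the cap gives a further 1 mm per 2.5 N (up to 6 mm) under the finger and recovers when let go; this give is not counted here.
- red_top (a point): centre of the flat top of the red cap (cap 45 mm diameter; flat top 38 mm; soft rubber). 52 mm above the work surface when up, 43 mm when pressed to its stop and let go. Moves down with the cap.
- spool: small bare wooden thread spool, 30 mm diameter, 32 mm tall, standing among the timers; loose bystander. Origin: centre of its underside.
- scoop: orange plastic measuring cup, 60 mm wide, 45 mm tall; loose bystander. Origin: centre of its underside.
- jar: small amber glass jar with brass lid, 56 mm diameter, 60 mm tall; loose bystander. Origin: centre of its underside.
- brush: hand brush lying flat, 170 mm long; loose bystander. Origin: on its underside.
- detergent: blue detergent bottle with white cap, 68 mm diameter, about 190 mm tall; loose bystander. Origin: centre of its underside.
- enamel_pot: red enamel pot, 110 mm wide, 60 mm tall; loose bystander. Origin: centre of its underside.
Things that resemble listed ones, but are neither listed nor needed, are in the scene too. Leave any purple look-alike of the timer_yellow alone.

How it is judged (in metres and radians):
On the way, in this order (a step that is already met when the one before it is completed fails the run):
1. the blue cap is pressed down at least 5 mm while the yellow and green still up (under 3 mm) (value of joint cap_blue above 0.005 m and value of joint each of cap_yellow, cap_green below 0.003 m), for 0.2 s.
2. the yellow cap is pressed down at least 5 mm while the green still up (under 3 mm), the earlier ones still down (value of joint each of cap_blue, cap_yellow above 0.005 m and value of joint cap_green below 0.003 m), for 0.2 s.
3. the green cap is pressed down at least 5 mm, the earlier ones still down (value of joint each of cap_blue, cap_yellow, cap_green above 0.005 m), for 0.2 s.
At the end, for the whole second after the job is handed in: Blue, yellow and green caps are each at least 5 mm down (of 9 mm), the red cap under 3 mm; all four timers upright (within 0.1 rad), at rest and within 20 mm of where they began; the bystanders within 20 mm of where they began (all of step 3 and value of joint cap_red below 0.003 m and distance of each of timer_blue, timer_yellow, timer_green, timer_red, spool, scoop, jar, brush, detergent, enamel_pot from where it was at the start of the episode below 0.02 m and angle between each of timer_blue, timer_yellow, timer_green, timer_red's own z axis and vertical below 0.1 rad and linear speed of each of timer_blue, timer_yellow, timer_green, timer_red below 0.02 m/s); the robot touches nothing.
It fails at once if a timer is lifted (8 mm) or tipped (0.25 rad) (height (world z) of any of timer_blue, timer_yellow, timer_green, timer_red above 0.008 m or angle between any of timer_blue, timer_yellow, timer_green, timer_red's own z axis and vertical above 0.25 rad).
It fails at once if a timer is shoved more than 20 mm from its place (distance of any of timer_blue, timer_yellow, timer_green, timer_red from where it was at the start of the episode above 0.02 m).
It fails at once if a timer is pressed harder than 30 N (contact force between any of the fingers, the arm and timer_blue above 30 N or contact force between any of the fingers, the arm and timer_yellow above 30 N or contact force between any of the fingers, the arm and timer_green above 30 N).
It fails at once if the red timer is touched (over 1 N) or its cap pressed in by 3 mm (value of joint cap_red above 0.003 m or contact force between any of the fingers, the arm and timer_red above 1 N).
It fails at once if a bystander is moved or lifted by more than 20 mm (distance of any of spool, scoop, jar, brush, detergent, enamel_pot from where it was at the start of the episode above 0.02 m).
It also fails if it takes over 48 s, if anything falls off the work surface, if the arm or the gripper's body presses on something with over 40 N, if the wrist force passes 120 N, or if a joint passes its speed limit or range.

## Working session

There is one attempt and no reset: what is moved stays moved. The work goes in short steps, Python scripts to look and compute and a tool call to move; the robot and the scene stay as the last step left them, time stands still between calls to the robot, and variables do not carry over. Pictures are saved under pics/ and viewed, at most 10 in all, crops included, and the job is handed in when it is done.

Besides the shell and the picture viewer there is one more tool, called after "Call:" as name(argument=value, ...), one argument or row to a line, values as JSON. move_arm: Moves the arm, as the interface text tells. Its arguments: {"type":"object","properties":{"fingers":{"type":"array","items":{"type":"number"}},"travel":{"type":"array","items":{"type":"array","items":{"type":"number"}}},"dr":{"type":"array","items":{"type":"array","items":{"type":"number"}}}},"required":["fingers","travel","dr"]}

```bash
mkdir -p pics
python3 - <<'E'
from bench import arm
import cv2
for n in ("top","scene"):
    cv2.imwrite(f"pics/{n}0.png",arm.get_image(n)[:,:,::-1]); m=arm.camera_model(n); print(n,m)
s=arm.read_state(); print(s)
E
```

```text
top {'intrinsics': array([[569.65050799,   0.        , 314.25089359],
       [  0.        , 569.65050799, 246.55984583],
       [  0.        ,   0.        ,   1.        ]]), 'k1': 0.03449487467629867, 'pose': array([[-1.57633641e-02,  9.94285618e-01, -1.05582323e-01,
         4.67232357e+02],
       [-9.99875262e-01, -1.57796117e-02,  6.81523901e-04,
         5.26262557e+01],
       [-9.88418649e-04,  1.05579896e-01,  9.94410332e-01,
         1.09581240e+03],
       [ 0.00000000e+00,  0.00000000e+00,  0.00000000e+00,
         1.00000000e+00]])}
scene {'intrinsics': array([[595.73755502,   0.        , 325.52940978],
       [  0.        , 595.73755502, 241.01204926],
       [  0.        ,   0.        ,   1.        ]]), 'k1': -0.07674793067161369, 'pose': array([[-3.93378775e-01, -7.00258001e-01,  5.95728018e-01,
         1.26814898e+03],
       [ 9.19317935e-01, -3.06917619e-01,  2.46284613e-01,
         3.44217038e+02],
       [ 1.03766542e-02,  6.44546591e-01,  7.64494616e-01,
         9.56065560e+02],
       [ 0.00000000e+00,  0.00000000e+00,  0.00000000e+00,
         1.00000000e+00]])}
{'clock': 0.1, 'joints': array([ 1.42657253e+00,  3.85474374e-01,  6.77834757e-03, -4.22768146e-04,
       -1.19401809e+00, -2.58585637e-01]), 'joint_vel': array([ 2.66534821e-03, -1.88755774e-03,  2.83276471e-03,  2.09501684e-03,
        8.55450855e-05, -5.30005496e-04]), 'joint_efforts': array([-4.16630860e-05, -3.93317914e+01,  1.88928884e+01,  4.19791505e+00,
       -2.61766858e-03,  3.76789053e-07]), 'position': array([244.90962593, 574.82121696, 403.74186138]), 'ee_rot': array([ 9.79770468e-01, -2.00122141e-01, -1.41360174e-04,  9.68555105e-04]), 'contact_force': array([-0.20096437,  0.7242896 , -0.79907901]), 'wrist_torque': array([0.00927043, 0.00058886, 0.0135138 ]), 'grasp_force': 0.0, 'gripper_width': 85.1595473029229}
```

View pics/top0.png

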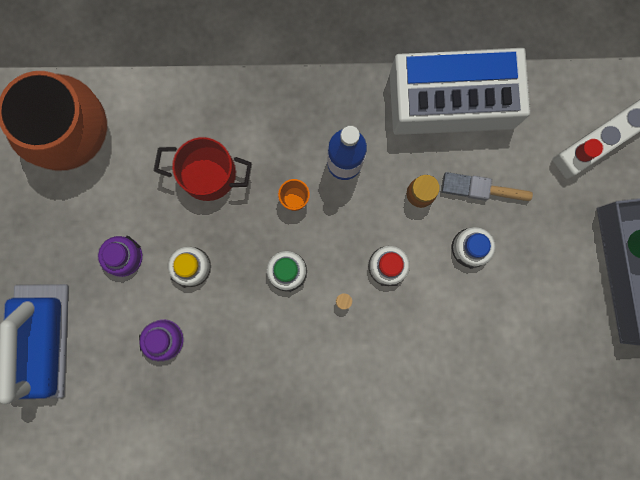

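View pics/scene0.png

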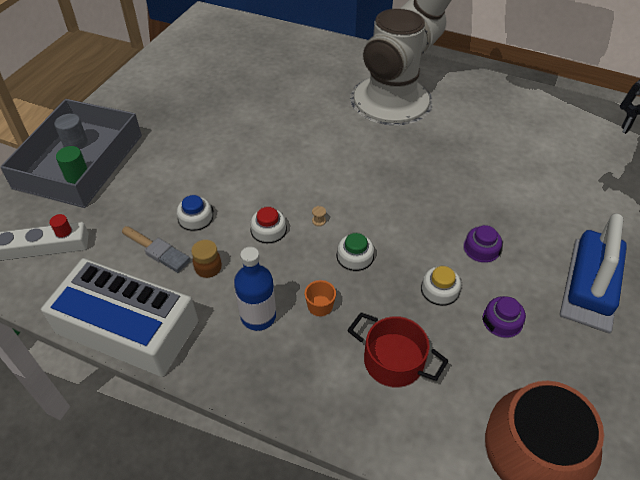

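The top picture shows white pucks with caps: blue (477,246), yellow (186,265), green (286,270) and red (391,265). The spool is at (343,302).

Things that could be mistaken for the targets:
- **Blue:** detergent bottle (347,150), blue panel (462,68), iron (30,350).
- **Green:** part in the tray (636,243).
- **Red:** knob (590,150).
- **Yellow:** purple pucks (120,256) and (161,341), and the brass jar lid (425,188).

I choose the white pucks. Next I measure them in both views and check them in one crop.

```bash
cat > h.py <<'E'
from bench import arm
import numpy as np, cv2
HUE={'blue':(105,125),'yellow':(20,32),'green':(60,85),'red':(0,6)}
def ray(n,uv):
    m=arm.camera_model(n);K=m['intrinsics']
    d=np.array([(uv[0]-K[0,2])/K[0,0],(uv[1]-K[1,2])/K[1,1]]);s=d.copy()
    for _ in range(10): s=d/(1+m['k1']*(s@s))
    P=m['pose'];return P[:3,3],P[:3,:3]@np.array([s[0],-s[1],-1])
def plane(n,uv,z):
    o,d=ray(n,uv);return o+d*(z-o[2])/d[2]
def cross(a,b):
    (o,d),(p,e)=a,b
    t=np.linalg.lstsq(np.c_[d,-e],p-o,rcond=None)[0];x,y=o+d*t[0],p+e*t[1]
    return (x+y)/2,np.linalg.norm(x-y)
def blob(img,c,seed,r=24):
    h=cv2.cvtColor(img,cv2.COLOR_RGB2HSV);lo,hi=HUE[c]
    m=cv2.inRange(h,(lo,120,50),(hi,255,255));k=np.zeros_like(m);cv2.circle(k,seed,r,255,-1)
    cs,_=cv2.findContours(m&k,cv2.RETR_EXTERNAL,cv2.CHAIN_APPROX_NONE)
    return max(cs,key=cv2.contourArea)
E
python3 - <<'E'
from h import *
T=cv2.imread('pics/top0.png')[:,:,::-1].copy();S=cv2.imread('pics/scene0.png')[:,:,::-1].copy()
seed={'blue':((477,246),(192,204)),'yellow':((186,265),(444,275)),'green':((286,270),(356,243)),'red':((391,265),(267,216))}
for c,(a,b) in seed.items():
    A=blob(T,c,a);B=blob(S,c,b,18)
    ea,eb=cv2.fitEllipse(A),cv2.fitEllipse(B)
    z=plane('top',ea[0],48);z2=plane('scene',eb[0],46)
    X,g=cross(ray('top',ea[0]),ray('scene',eb[0]))
    dia=ea[1][1]/569.65*1050
    print(c,np.round(ea[0],1),np.round(ea[1],1),'dia',round(dia,1),'plane',np.round(z[:2]),np.round(z2[:2]),'cross',X.round(),round(g,1))
for n,uv,z in(('spool',(343,301),32),('jar',(425,187),60),('scoop',(293,193),45)):print(n,plane('top',uv,z).round())
print(plane('top',(350,134),190).round())
crop=cv2.resize(T[225:320,150:510],None,fx=2.2,fy=2.2);cv2.imwrite('pics/crop.png',crop[:,:,::-1])
E
```

```text
blue [477.5 245.3] [23.2 24.5] dia 45.1 plane [ 576. -249.] [ 579. -247.] cross [ 576. -250.   43.] 1.5
yellow [185.3 265. ] [23.7 23.8] dia 43.8 plane [548. 290.] [551. 292.] cross [548. 291.  43.] 0.9
green [285.2 269.3] [22.5 23. ] dia 42.4 plane [537. 106.] [539. 108.] cross [537. 107.  43.] 0.6
red [390.7 264.2] [23.1 23.5] dia 43.4 plane [544. -88.] [546. -86.] cross [544. -88.  43.] 1.4
spool [478.   0.  32.]
jar [ 684. -154.   60.]
scoop [680.  90.  45.]
[747.  -9. 190.]
```

View pics/crop.png

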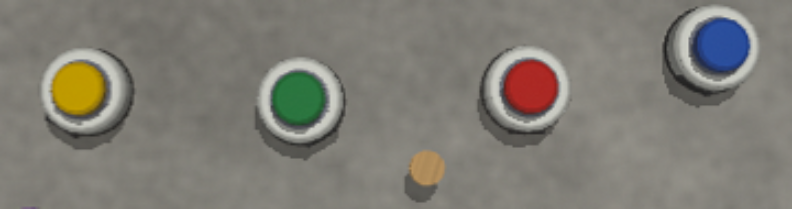

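The crop confirms white pucks with yellow, green, red and blue caps, and bare wood for the spool. Cap diameters come out at about 42–45 mm (45 expected), and the two views agree to about 3 mm.

```bash
cat > go.py <<'E'
import sys
from bench import arm
import numpy as np
from scipy.spatial.transform import Rotation as R
P={'blue':(577,-249),'yellow':(549,291),'green':(538,107)}
s=arm.read_state();M=R.from_quat(s['ee_rot'])
tip=s['position']+M.apply([0,0,173])
d=np.array([*P[sys.argv[1]],float(sys.argv[2])])-tip
print(round(s['clock'],2),'tip',tip.round(1),'F',s['contact_force'].round(1),'w',round(s['gripper_width'],1),'j',s['joints'].round(2),'travel',M.inv().apply(d).round(1))
E
python3 go.py blue 231
```

```text
0.1 tip [244.8 574.5 230.7] F [-0.2  0.7 -0.8] w 85.2 j [ 1.43  0.39  0.01 -0.   -1.19 -0.26] travel [628.5 627.3   1. ]
```

Call:
move_arm(
  fingers=[0,0,0,0,0,0,0,0,0,0],
  travel=[
    [35,35,0],
    [70,70,0],
    [105,105,0],
    [140,140,0],
    [175,175,0],
    [210,210,0],
    [245,245,0],
    [280,280,0],
    [315,315,0],
    [350,350,0],
  ],
  dr=[
    [0,0,0],
    [0,0,0],
    [0,0,0],
    [0,0,0],
    [0,0,0],
    [0,0,0],
    [0,0,0],
    [0,0,0],
    [0,0,0],
    [0,0,0],
  ],
)

```text
clock: 1.1
position: [429.8, 113.8, 404.7]
ee_rot: [0.98, -0.2, 0.0, -0.0]
contact_force: [0.8, 0.7, 0.1]
gripper_width: -0.0
grasp_force: 0.0
```

```bash
python3 go.py blue 150
```

```text
1.1 tip [429.8 113.8 231.7] F [0.8 0.7 0.1] w -0.0 j [ 0.63  0.07 -0.41 -0.   -1.09  0.54] travel [277.5 276.2  81.7]
```

Call:
move_arm(
  fingers=[0,0,0,0,0,0,0,0,0,0],
  travel=[
    [35,35,0],
    [70,70,0],
    [105,105,0],
    [140,140,10],
    [175,175,20],
    [210,210,40],
    [240,240,60],
    [265,265,80],
    [277,276,100],
    [277,276,110],
  ],
  dr=[
    [0,0,0],
    [0,0,0],
    [0,0,0],
    [0,0,0],
    [0,0,0],
    [0,0,0],
    [0,0,0],
    [0,0,0],
    [0,0,0],
    [0,0,0],
  ],
)

```text
clock: 2.1
position: [576.2, -248.7, 291.3]
ee_rot: [0.979, -0.202, -0.002, -0.0]
contact_force: [1.0, 0.5, 0.1]
gripper_width: 0.1
grasp_force: 0.0
```

```bash
python3 - <<'E'
from h import *
cv2.imwrite('pics/w1.png',arm.get_image('wrist')[:,:,::-1])
E
python3 go.py blue 56
```

```text
2.15 tip [ 574.4 -247.   117.5] F [-1.2  1.3 -1. ] w 0.2 j [-0.15  0.49 -0.14 -0.   -0.96  1.31] travel [ 3.6  0.7 61.5]
```

View pics/w1.png

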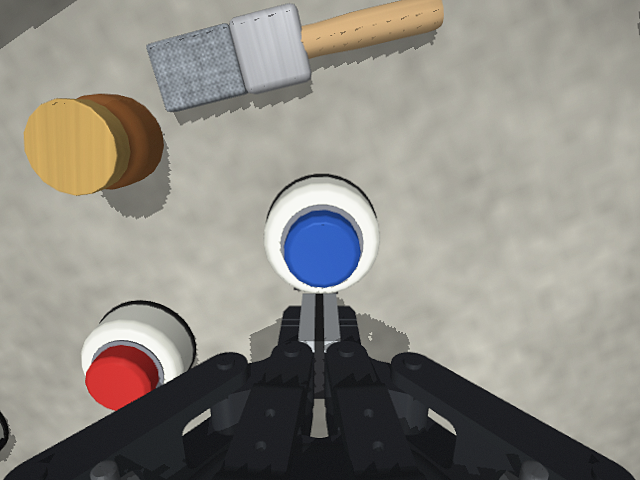

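The wrist view shows the blue cap at (322,248) just ahead of the closed fingertips (about (318,300)). Red is well aside at (122,376). I check the blue position from this view.

```bash
python3 - <<'E'
from h import *
I=cv2.imread('pics/w1.png')[:,:,::-1].copy()
e=cv2.fitEllipse(blob(I,'blue',(322,248),60));print(e,plane('wrist',e[0],51).round(1))
E
python3 go.py blue 56
```

```text
((321.6527099609375, 248.6459197998047), (75.36988067626953, 76.13967895507812), 8.145918846130371) [ 577.5 -250.6   51. ]
2.15 tip [ 574.4 -247.   117.5] F [-1.2  1.3 -1. ] w 0.2 j [-0.15  0.49 -0.14 -0.   -0.96  1.31] travel [ 3.6  0.7 61.5]
```

Call:
move_arm(
  fingers=[0,0,0,0,0],
  travel=[
    [1,1,20],
    [1,1,40],
    [1,1,55],
    [1,1,60],
    [1,1,60],
  ],
  dr=[
    [0,0,0],
    [0,0,0],
    [0,0,0],
    [0,0,0],
    [0,0,0],
  ],
)

```text
clock: 2.65
position: [576.9, -247.1, 234.9]
ee_rot: [0.98, -0.199, -0.0, 0.0]
contact_force: [-0.4, -0.3, 0.6]
gripper_width: -0.0
grasp_force: 0.0
```

```bash
python3 go.py blue 43
```

```text
2.65 tip [ 576.7 -247.1   61.9] F [-0.4 -0.3  0.6] w -0.0 j [-0.15  0.55 -0.19  0.   -0.83  1.32] travel [ 1.   1.6 18.9]
```

Call:
move_arm(
  fingers=[0,0,0,0,0,0,0,0],
  travel=[
    [0,1,4],
    [0,1,8],
    [0,1,10],
    [0,1,12],
    [0,1,14],
    [0,1,16],
    [0,1,18],
    [0,1,18],
  ],
  dr=[
    [0,0,0],
    [0,0,0],
    [0,0,0],
    [0,0,0],
    [0,0,0],
    [0,0,0],
    [0,0,0],
    [0,0,0],
  ],
)

```text
clock: 3.45
position: [576.6, -249.0, 216.5]
ee_rot: [0.98, -0.2, 0.0, 0.0]
contact_force: [0.3, -0.0, 3.1]
gripper_width: 0.1
grasp_force: 1.2
```

```bash
python3 go.py blue 41
```

```text
3.45 tip [ 576.6 -249.    43.5] F [ 0.3 -0.   3.1] w 0.1 j [-0.15  0.57 -0.2   0.   -0.8   1.32] travel [ 0.3 -0.1  2.5]
```

Call:
move_arm(
  fingers=[0,0,0,0],
  travel=[
    [0,0,1],
    [0,0,2],
    [0,0,2],
    [0,0,2],
  ],
  dr=[
    [0,0,0],
    [0,0,0],
    [0,0,0],
    [0,0,0],
  ],
)

```text
clock: 3.85
position: [576.6, -248.9, 214.9]
ee_rot: [0.98, -0.2, 0.0, 0.0]
contact_force: [0.0, 1.0, 4.5]
gripper_width: -0.3
grasp_force: 1.9
```

Call:
move_arm(
  fingers=[0,0,0,0,0],
  travel=[
    [0,0,-5],
    [0,0,-20],
    [0,0,-50],
    [0,0,-90],
    [0,0,-90],
  ],
  dr=[
    [0,0,0],
    [0,0,0],
    [0,0,0],
    [0,0,0],
    [0,0,0],
  ],
)

```text
clock: 4.35
position: [578.0, -249.6, 310.7]
ee_rot: [0.98, -0.2, 0.006, 0.001]
contact_force: [0.7, -0.0, -0.1]
gripper_width: 0.2
grasp_force: 0.0
```

```bash
python3 - <<'E'
from h import *
I=arm.get_image('wrist');cv2.imwrite('pics/w2.png',I[:,:,::-1])
m=arm.camera_model('wrist')['pose'];s=arm.read_state()
for z in (52,43):
  for c,r in ((I,80),):
    b=blob(c,'blue',(321,240),r);(u,v),rr=cv2.minEnclosingCircle(b)
    e=cv2.fitEllipse(b);K=arm.camera_model('wrist')['intrinsics'];print(z,e,'dia if at z',np.mean(e[1])/K[0,0]*(m[2,3]-z))
E
python3 go.py yellow 135
```

```text
52 ((321.9888916015625, 244.86477661132812), (64.52225494384766, 66.54237365722656), 88.15884399414062) dia if at z 37.582070651226886
43 ((321.9888916015625, 244.86477661132812), (64.52225494384766, 66.54237365722656), 88.15884399414062) dia if at z 39.091502442766235
4.4 tip [ 578.2 -249.5  134.8] F [-0.5  0.2  0.2] w -0.3 j [-0.15  0.47 -0.12  0.   -0.98  1.32] travel [-238.6 -485.8   -1.1]
```

View pics/w2.png

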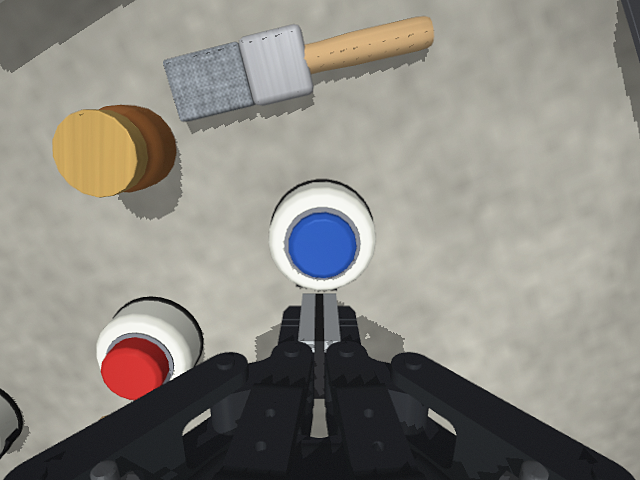

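The blue cap at (322,245) now sits centred and sunk in its puck, which has not moved, while red still stands proud. The tip height of 41.9 mm at 4.5 N fits the cap being at its stop. Next is yellow.

Call:
move_arm(
  fingers=[0,0,0,0,0,0,0,0,0,0],
  travel=[
    [-20,-40,0],
    [-40,-81,0],
    [-60,-122,0],
    [-80,-163,0],
    [-100,-204,0],
    [-120,-244,0],
    [-140,-285,0],
    [-160,-326,0],
    [-180,-366,0],
    [-200,-407,0],
  ],
  dr=[
    [0,0,0],
    [0,0,0],
    [0,0,0],
    [0,0,0],
    [0,0,0],
    [0,0,0],
    [0,0,0],
    [0,0,0],
    [0,0,0],
    [0,0,0],
  ],
)

```text
clock: 5.4
position: [551.2, 205.3, 303.4]
ee_rot: [0.98, -0.2, -0.001, 0.001]
contact_force: [0.6, -0.1, -0.3]
gripper_width: -0.0
grasp_force: 0.0
```

```bash
python3 go.py yellow 62
```

```text
5.4 tip [550.8 205.1 130.4] F [ 0.6 -0.1 -0.3] w -0.0 j [ 0.63  0.41 -0.22 -0.   -0.94  0.54] travel [-35.2 -78.4  68.2]
```

Call:
move_arm(
  fingers=[0,0,0,0,0,0,0,0],
  travel=[
    [-17,-36,0],
    [-31,-65,0],
    [-35,-78,10],
    [-35,-78,30],
    [-35,-78,50],
    [-35,-78,62],
    [-35,-78,66],
    [-35,-78,66],
  ],
  dr=[
    [0,0,0],
    [0,0,0],
    [0,0,0],
    [0,0,0],
    [0,0,0],
    [0,0,0],
    [0,0,0],
    [0,0,0],
  ],
)

```text
clock: 6.2
position: [550.6, 288.8, 237.9]
ee_rot: [0.98, -0.2, -0.0, 0.001]
contact_force: [-0.6, -0.4, 0.5]
gripper_width: -0.0
grasp_force: 0.0
```

```bash
python3 go.py yellow 42
python3 - <<'E'
from h import *
I=arm.get_image('wrist')
e=cv2.fitEllipse(blob(I,'yellow',(322,250),80));print(e,plane('wrist',e[0],51).round(1))
E
```

```text
6.2 tip [550.3 288.6  64.9] F [-0.6 -0.4  0.5] w -0.0 j [ 0.74  0.54 -0.2   0.   -0.83  0.42] travel [-2.2 -1.7 22.9]
((317.78509521484375, 285.5475158691406), (75.75105285644531, 98.30432891845703), 93.91462707519531) [556.4 286.7  51. ]
```

Call:
move_arm(
  fingers=[0,0,0,0,0,0,0,0,0,0],
  travel=[
    [0,-1,5],
    [0,-1,9],
    [0,-1,12],
    [0,-1,14],
    [0,-1,16],
    [0,-1,18],
    [0,-1,20],
    [0,-1,21],
    [0,-1,21],
    [0,-1,21],
  ],
  dr=[
    [0,0,0],
    [0,0,0],
    [0,0,0],
    [0,0,0],
    [0,0,0],
    [0,0,0],
    [0,0,0],
    [0,0,0],
    [0,0,0],
    [0,0,0],
  ],
)

```text
clock: 7.25
position: [550.9, 290.3, 217.7]
ee_rot: [0.98, -0.2, -0.0, -0.0]
contact_force: [-0.3, -0.4, 1.7]
gripper_width: 0.1
grasp_force: 1.1
```

```bash
python3 go.py yellow 41.9
```

```text
7.25 tip [550.9 290.3  44.7] F [-0.3 -0.4  1.7] w 0.1 j [ 0.74  0.56 -0.22 -0.   -0.79  0.42] travel [-2.   0.1  2.8]
```

Call:
move_arm(
  fingers=[0,0,0,0,0],
  travel=[
    [0,0,1],
    [0,0,2],
    [0,0,3],
    [0,0,3],
    [0,0,3],
  ],
  dr=[
    [0,0,0],
    [0,0,0],
    [0,0,0],
    [0,0,0],
    [0,0,0],
  ],
)

```text
clock: 7.75
position: [550.9, 290.3, 214.9]
ee_rot: [0.98, -0.2, 0.0, -0.0]
contact_force: [-0.5, -0.8, 3.5]
gripper_width: -0.1
grasp_force: 2.0
```

Call:
move_arm(
  fingers=[0,0,0,0,0],
  travel=[
    [0,0,-5],
    [0,0,-20],
    [0,0,-50],
    [0,0,-90],
    [0,0,-90],
  ],
  dr=[
    [0,0,0],
    [0,0,0],
    [0,0,0],
    [0,0,0],
    [0,0,0],
  ],
)

```text
clock: 8.25
position: [552.3, 291.4, 310.9]
ee_rot: [0.98, -0.199, 0.004, -0.004]
contact_force: [0.7, 0.8, 0.2]
gripper_width: 0.1
grasp_force: 0.0
```

```bash
python3 - <<'E'
from h import *
I=arm.get_image('wrist');cv2.imwrite('pics/w3.png',I[:,:,::-1])
e=cv2.fitEllipse(blob(I,'yellow',(322,245),80));print(e,plane('wrist',e[0],43).round(1))
E
python3 go.py green 135
```

```text
((327.2422790527344, 246.12890625), (64.4521255493164, 66.53013610839844), 89.10577392578125) [548.3 287.8  43. ]
8.3 tip [552.4 291.6 134.9] F [-0.4 -0.  -0.2] w -0.3 j [ 0.74  0.46 -0.13  0.   -0.97  0.42] travel [ 59.1 175.5  -1. ]
```

View pics/w3.png

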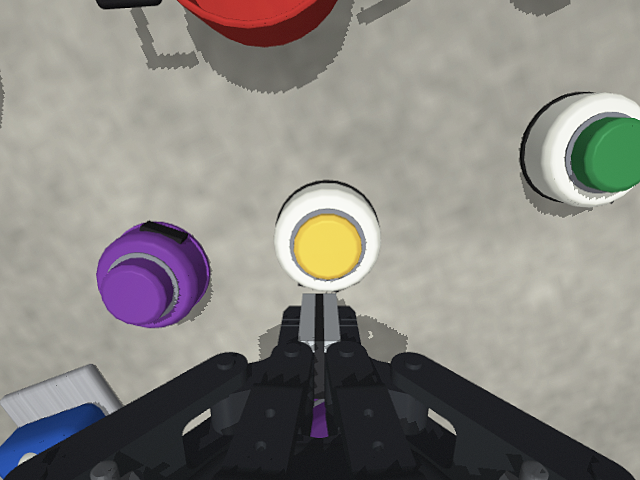

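The yellow cap at (327,246) is sunk flush in its puck, just as blue was. Purple (137,290) is untouched and green (610,155) is still up. Next is green.

Call:
move_arm(
  fingers=[0,0,0,0,0,0,0,0,0,0],
  travel=[
    [14,42,0],
    [28,84,0],
    [42,126,0],
    [53,160,0],
    [59,176,10],
    [59,176,30],
    [59,176,50],
    [59,176,64],
    [59,176,70],
    [59,176,70],
  ],
  dr=[
    [0,0,0],
    [0,0,0],
    [0,0,0],
    [0,0,0],
    [0,0,0],
    [0,0,0],
    [0,0,0],
    [0,0,0],
    [0,0,0],
    [0,0,0],
  ],
)

```text
clock: 9.3
position: [535.9, 105.4, 233.0]
ee_rot: [0.98, -0.2, -0.001, 0.001]
contact_force: [0.8, -0.4, -0.9]
gripper_width: 0.2
grasp_force: 0.0
```

```bash
python3 go.py green 41.9
```

```text
9.3 tip [535.4 105.1  60. ] F [ 0.8 -0.4 -0.9] w 0.2 j [ 0.49  0.44 -0.4  -0.   -0.73  0.68] travel [ 1.7 -2.8 18.1]
```

Call:
move_arm(
  fingers=[0,0,0,0,0,0,0,0,0],
  travel=[
    [1,-1,3],
    [1,-1,6],
    [1,-1,8],
    [1,-1,10],
    [1,-1,12],
    [1,-1,14],
    [1,-1,16],
    [1,-1,16],
    [1,-1,16],
  ],
  dr=[
    [0,0,0],
    [0,0,0],
    [0,0,0],
    [0,0,0],
    [0,0,0],
    [0,0,0],
    [0,0,0],
    [0,0,0],
    [0,0,0],
  ],
)

```text
clock: 10.2
position: [537.6, 105.9, 218.8]
ee_rot: [0.98, -0.2, 0.0, -0.0]
contact_force: [0.4, -0.7, 2.4]
gripper_width: 0.2
grasp_force: 1.1
```

```bash
python3 go.py green 41.9
```

```text
10.2 tip [537.6 105.9  45.8] F [ 0.4 -0.7  2.4] w 0.2 j [ 0.49  0.46 -0.41  0.   -0.7   0.68] travel [-0.1 -1.2  3.9]
```

Call:
move_arm(
  fingers=[0,0,0,0,0,0],
  travel=[
    [0,0,1],
    [0,0,2],
    [0,0,3],
    [0,0,4],
    [0,0,4],
    [0,0,4],
  ],
  dr=[
    [0,0,0],
    [0,0,0],
    [0,0,0],
    [0,0,0],
    [0,0,0],
    [0,0,0],
  ],
)

```text
clock: 10.8
position: [537.6, 105.9, 214.9]
ee_rot: [0.98, -0.2, 0.0, -0.0]
contact_force: [-0.5, 0.6, 4.9]
gripper_width: 0.4
grasp_force: 1.9
```

Call:
move_arm(
  fingers=[0,0,0,0,0,0],
  travel=[
    [0,0,-5],
    [0,0,-20],
    [0,0,-50],
    [0,0,-90],
    [0,0,-90],
    [0,0,-90],
  ],
  dr=[
    [0,0,0],
    [0,0,0],
    [0,0,0],
    [0,0,0],
    [0,0,0],
    [0,0,0],
  ],
)

```text
clock: 11.4
position: [537.1, 105.6, 305.4]
ee_rot: [0.98, -0.2, 0.0, -0.001]
contact_force: [0.2, 0.3, -0.8]
gripper_width: 0.2
grasp_force: 0.0
```

```bash
python3 - <<'E'
from h import *
I=arm.get_image('wrist');S=arm.get_image('scene');cv2.imwrite('pics/w4.png',I[:,:,::-1]);cv2.imwrite('pics/s4.png',S[:,:,::-1])
e=cv2.fitEllipse(blob(I,'green',(322,245),80));print(e,plane('wrist',e[0],43).round(1))
E
python3 go.py green 135
```

```text
((319.3560791015625, 241.65553283691406), (65.86286163330078, 67.93119812011719), 88.04002380371094) [537.5 103.8  43. ]
11.5 tip [536.3 105.3 130.6] F [ 0.   0.5 -0.9] w 0.1 j [ 0.49  0.35 -0.32 -0.   -0.9   0.68] travel [ 0.9 -2.2 -4.4]
```

View pics/w4.png

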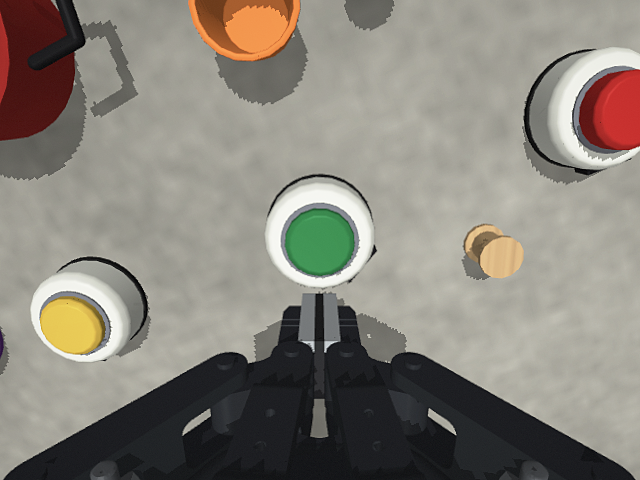

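View pics/s4.png

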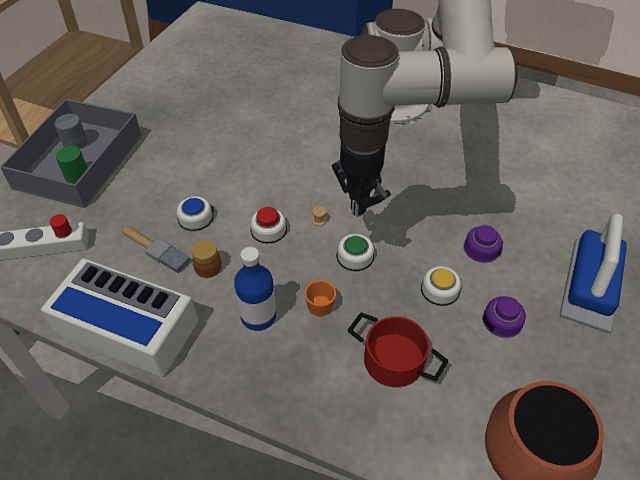

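The wrist view shows green (320,241) and yellow (73,325) sunk and red (620,110) standing. In the scene view, blue (193,207), green (356,245) and yellow (443,280) are all low, and the other things are where they began. The tool is clear of everything.

```bash
python3 -c "
from bench import arm
print(arm.job_done())"
```

```text
the job is handed in; nothing more can be done
None
```

I pressed the blue, yellow and green caps down to about their stops, in that order and with measured forces of about 5 N or less. In the last pictures the timers and the other things stand where they began, and the job is handed in; no verdict came back.

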